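# Lay out a stripped wheel hub in order

### The job

The rear hub has been stripped; lay its parts out in the order they came off: stand the flanged end cap in the tray pocket with one dot, then the splined freehub body in the pocket with two dots, then the plain spacer sleeve in the pocket with three dots, and last take the axle from its sloping rest and stand it upright in the steel cup, foot end (the end with the two thin dark rings) down. Work one part at a time in that order and set each part down, rather than dropping it, flat on the pocket floor, the same way up as it stands now. Leave the bearing in the four-dot pocket and everything else on the bench where it is.

Things in the scene. Friction and masses are not known exactly. Their poses are not given: they have to be found in the camera images.
- tray: (all sizes in mm) fixed square wooden tray, 144 x 144, 14 high, with four square pockets (54 x 54, 10 deep, floor 4 above the bench, centres 66 apart, walls between them 12). Each pocket has 1, 2, 3 or 4 black dots on the outer rim beside it. Origin at the centre of its underside; pockets one to four lie at (-33,+33), (-33,-33), (+33,+33), (+33,-33) in its x, y. It may be turned any way round.
- pocket1 (a point): centre of the floor of the pocket with 1 dot
- pocket2 (a point): centre of the floor of the pocket with 2 dots
- pocket3 (a point): centre of the floor of the pocket with 3 dots
- pocket4 (a point): centre of the floor of the pocket with 4 dots
- end_cap: hub end cap, aluminium, standing on its flange: flange 34 diameter and 8 high, above it a barrel 22 diameter up to 30 total height. Origin at the centre of its underside, z up its axis.
- freehub: freehub body, steel drum with lengthwise splines, 35 diameter, 40 tall, standing on end. Origin at the centre of its underside, z up its axis.
- sleeve: spacer sleeve, plain smooth aluminium tube, 25 diameter, 48 tall, standing on end. Origin at the centre of its underside, z up its axis.
- axle: hub axle, plain aluminium tube 20 diameter, 120 long, with two thin dark rings near its foot. Origin at the centre of its foot end, z along it to the free end. At the start it lies in the sloping rest, leaning 35 degrees from vertical, its foot 35 above the bench, its top end leaning to the rest's -x side; the upper 60 stands clear of the rest.
- rest: fixed grey sloping rest for the axle: base 130 x 70 x 12, and a channel (38 wide, open above, side rails 8 high, reaching 60 up the axle) that slopes up towards its own -x with a stop under the axle's foot; its -x points roughly to the robot. Origin on the bench, straight below the axle's foot. The axle can be drawn out along its axis or lifted away from the channel.
- cup: fixed round steel cup, outside 40 diameter, inside 32 diameter, rim 55 above the bench, floor 5 above it (50 deep), with a foot disc 54 diameter. Origin at the centre of its underside.
- cup_in (a point): centre of the cup's inner floor
- bearing: a flat steel ball bearing, 36 diameter, 10 thick, lying in the four-dot pocket; leave it. Origin at the centre of its underside
- cog: a flat toothed steel sprocket, 76 diameter, 4 thick, lying on the bench; leave it. Origin at the centre of its underside
- wrench: a red open wrench about 170 long, lying on the bench; leave it
- screwdriver: a yellow-handled screwdriver lying on the bench; leave it
- grease: a white jar with black cap, 64 diameter, 60 tall; leave it. Origin at the centre of its underside
- solvent: a red squeeze bottle with a cone nozzle, 72 diameter, 200 tall; leave it. Origin at the centre of its underside
- bench_block: a dark wooden block 130 x 80 x 40 lying on the bench; leave it. Origin at the centre of its underside
- skewer: a quick-release skewer, a thin rod 150 long with a bent lever at one end, lying on the bench; leave it
Not all that is in view belongs to the job. There is more than one size of the axle; the one meant has the size given above.

How it is judged (in metres and radians):
On the way, in this order (a step that is already met when the one before it is completed fails the run):
1. the end cap stands in the one-dot pocket, released (horizontal distance between end_cap and pocket1 below 0.024 m and z of end_cap in the frame of pocket1 below 0.005 m and angle between end_cap's own z axis and vertical below 0.15 rad and contact force between end_cap and the fingers below 0.1 N and linear speed of end_cap below 0.03 m/s), for 0.2 s.
2. then the freehub body stands in the two-dot pocket, released (horizontal distance between freehub and pocket2 below 0.024 m and z of freehub in the frame of pocket2 below 0.005 m and angle between freehub's own z axis and vertical below 0.15 rad and contact force between freehub and the fingers below 0.1 N and linear speed of freehub below 0.03 m/s), for 0.2 s.
3. then the spacer sleeve stands in the three-dot pocket, released (horizontal distance between sleeve and pocket3 below 0.024 m and z of sleeve in the frame of pocket3 below 0.005 m and angle between sleeve's own z axis and vertical below 0.15 rad and contact force between sleeve and the fingers below 0.1 N and linear speed of sleeve below 0.03 m/s), for 0.2 s.
4. last, the axle stands upright in the cup, released (horizontal distance between axle and cup_in below 0.012 m and z of axle in the frame of cup_in below 0.008 m and angle between axle's own z axis and vertical below 0.28 rad and contact force between axle and the fingers below 0.1 N and linear speed of axle below 0.03 m/s), for 0.2 s.
At the end, for the whole second after the job is handed in: Cap, freehub, sleeve at rest, released, in pockets 1, 2, 3 (24 mm from centre, underside 5 mm from floor, tilt under 0.15 rad); axle released in the cup, foot down (12 mm from centre, 8 mm from floor, tilt under 0.28 rad); bearing still in pocket 4 (all of step 1 and all of step 2 and all of step 3 and all of step 4 and horizontal distance between bearing and pocket4 below 0.024 m and z of bearing in the frame of pocket4 below 0.005 m); the robot touches nothing.
It fails at once if a hub part, out of the fingers, falls or is knocked at more than 0.7 m/s ((contact force between end_cap and the fingers below 0.05 N and linear speed of end_cap above 0.7 m/s) or (contact force between freehub and the fingers below 0.05 N and linear speed of freehub above 0.7 m/s) or (contact force between sleeve and the fingers below 0.05 N and linear speed of sleeve above 0.7 m/s) or (contact force between axle and the fingers below 0.05 N and linear speed of axle above 0.7 m/s)).
It fails at once if the bearing or another bystander is moved more than 30 mm (distance of any of bearing, cog, wrench, screwdriver, grease, solvent, bench_block, skewer from where it was at the start of the episode above 0.03 m).
It also fails if it takes over 67 s, if anything falls off the work surface, if the arm or the gripper's body presses on something with over 40 N, if the wrist force passes 120 N, or if a joint passes its speed limit or range.

### The arm

A 6-joint arm with a two-finger parallel gripper is mounted at the origin on the work surface. World frame = base frame: x ahead of the robot, y to its left, z up, the work surface at z = 0. Lengths are in mm, angles in rad, forces in N, time in s.
With the tool pointing down it reaches from about 275 to 825 mm from the base axis. Payload 4.9 kg.
Tool frame: the origin (TCP) lies at the very end of the fingers, on their centre line; the grasp point (between the pads) lies 19 mm behind it; z points along the fingers, y is the line along which they close (so a half turn about z gives the same grasp; the last joint's range is limited). The gripper opens to 85 mm and grips with 20 to 120 N. Pads are 22 mm wide; open, the fingers measure 114 mm over their backs; the gripper's body (76 mm by 85 mm) begins 54 mm behind the grasp point. The pads swing forward as they close: fully open they stand 13 mm farther back than shut.
Start: joints at [-1.332, 0.326, -0.193, 1.052, 0, 1.437], TCP at [200.336, -512.234, 231.281] pointing down, gripper open.
Joint ranges: [-2.65, 2.65], [-0.97, 1.79], [-1.3, 1.35], [-1.93, 2.1], [-1.47, 1.37], [-3.14, 3.14]. Speed limits (rad/s): [2.57, 2.57, 3.14, 3.14, 3.14, 3.14].

### API

Orientations are given as [roll, pitch, yaw] about the fixed x, y, z axes, in that order (R = Rz(yaw) Ry(pitch) Rx(roll)).
In Python, from bench import bot, solve_ik, imaging gives the robot as it stands. Calls block until the motion is done:
- bot.move_ptp(position, orientation): joint-space move of the TCP to a pose.
- bot.movel(position, rot=None, max_speed=150, threshold=None): straight line of the TCP; rot=None keeps the orientation; max_speed is the mean speed in mm/s. With threshold (N) it stops when the force on the tool has changed by that much, and returns True; else False.
- bot.move_j(angles): joint-space move.
- bot.grip(opening, effort=None): opening from 0.0 (shut) to 1.0 (fully open); effort is the grip in N (None keeps the last); returns when the fingers have stopped.
- bot.dwell(seconds).
- solve_ik(position, orientation): joint angles nearest the present ones, or None.
- bot.get_state(): the state.
- imaging.capture(name): name is "side" or "top" or "wrist"; returns the picture (480x640x3 uint8, blue, green, red); there is no depth.
- imaging.camera_model(name): a dict with "K" (3x3 intrinsics, pixels), "position" and "rotation" of the camera in the world. Camera axes: x right, y up, looking along -z (the intrinsics and any distortion apply to the point x, -y, -z); pixel columns grow to the right and rows downward; lengths in mm; the calibration is good to about 2 mm. The wrist camera is an equidistant fisheye: a pixel r from the principal point sees the ray r / f radians off the axis. A picture is of the moment at which its call begins: read the wrist's pose just before it. camera_model takes no time and is no camera call; for the wrist camera it gives the pose at the moment of the call.
A pose or a line that the arm cannot do raises bot.IKError and nothing moves.
- bot.sign_off(): hands the job in; it is judged then, once.
The state is a dict: "t": time; "qpos": joint angles; "joint_velocities": joint speeds; "effort": joint torques, N m; "tcp_pos": TCP position; "orientation": TCP orientation; "contact_force": force on the tool from outside, world axes, zero at the start; "wrist_torque": the same for the moment, N m; "opening": opening from 0.0 (shut) to 1.0 (fully open); "gripper_force": force on a finger pad.
Only numpy, scipy, OpenCV 4.12 (cv2) and the standard library are available. Lean on these libraries where they do the work, as an engineer would, in place of code of your own. Each camera call takes 0.05 s, during which the arm holds its last target. There are 200 camera calls.

## Working session

There is one attempt and no reset: what is moved stays moved. The work goes in short steps, each a Python script; the robot and the scene stay as the last script left them, time stands still between calls to the robot, and variables do not carry over. Pictures are saved under pics/ and viewed, at most 10 in all, crops included, and the job is handed in when it is done.

```bash
ls; mkdir -p pics; python3 - <<'E'
from bench import bot, imaging
import cv2
for n in ("top","side"):
    cv2.imwrite(f"pics/{n}0.png", imaging.capture(n)); m=imaging.camera_model(n); print(n,m)
print(bot.get_state())
E
```

```text
pics
top {'K': array([[504.43679132,   0.        , 317.68846129],
       [  0.        , 504.43679132, 239.55568899],
       [  0.        ,   0.        ,   1.        ]]), 'position': array([ 453.82803724,  -56.95830932, 1190.34569854]), 'rotation': array([ 0.09692789,  0.01872951, -1.54752228])}
side {'K': array([[477.2921238 ,   0.        , 320.37501455],
       [  0.        , 477.2921238 , 240.49039686],
       [  0.        ,   0.        ,   1.        ]]), 'position': array([ 336.78623294, 1019.38272632,  692.71867496]), 'rotation': array([ 1.04028609, -0.00571816, -2.94189364])}
{'t': 0.1, 'qpos': array([-1.33220186e+00,  3.26838495e-01, -1.93492375e-01,  1.05196567e+00,
       -3.77674380e-05,  1.43663311e+00]), 'joint_velocities': array([-0.00087965, -0.00105598,  0.00278859, -0.00086276, -0.00019153,
       -0.00073413]), 'effort': array([ 1.47805326e-04, -4.44241118e+01,  2.63038141e+01,  7.93675863e-03,
       -1.83282987e-04, -8.14835772e-06]), 'tcp_pos': array([ 200.1988054 , -511.721781  ,  230.59392043]), 'orientation': array([-3.14010087e+00, -1.63241724e-04,  3.72757591e-01]), 'contact_force': array([-1.4070586 , -0.55697253, -0.03663807]), 'wrist_torque': array([-0.0561768 ,  0.03432849,  0.04357427]), 'gripper_force': 0.0, 'opening': 0.9982819383046324}
```

View pics/top0.png

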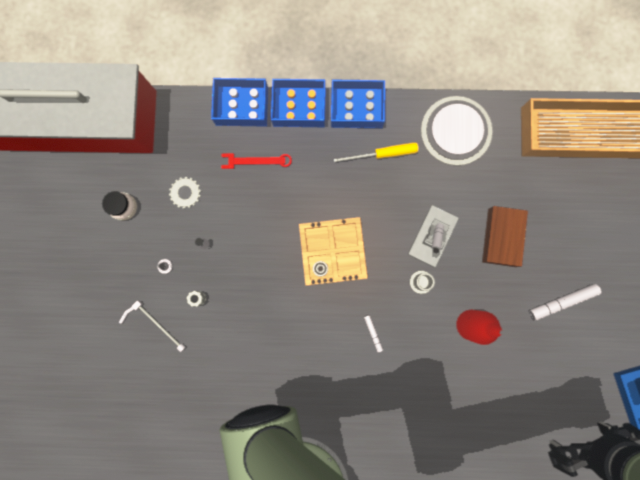

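View pics/side0.png

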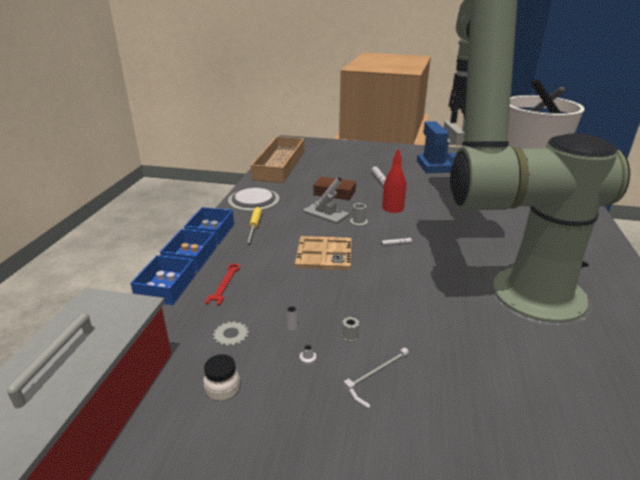

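Top view: the cap looks to be at (165,266), freehub (196,298), sleeve (203,243), tray (333,251), rest with axle (435,235), cup (422,282). The axle lookalikes are loose tubes at (373,333) and (566,302). I'll check these in enlarged crops.

```bash
python3 - <<'E'
import cv2, numpy as np
t=cv2.imread("pics/top0.png"); s=cv2.imread("pics/side0.png")
def cr(i,x,y,w,h,k): return cv2.resize(i[y:y+h,x:x+w],None,fx=k,fy=k,interpolation=cv2.INTER_CUBIC)
# A: top parts 145..225,225..315 ; tray 290..380 x 205..295
cv2.imwrite("pics/c1.png",np.hstack([cr(t,140,225,80,100,5),cr(t,293,205,80,100,5)]))
cv2.imwrite("pics/c2.png",np.hstack([cr(t,400,200,80,100,5),cr(s,295,170,80,100,5)]))
E
```

```text
(no output)
```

View pics/c1.png

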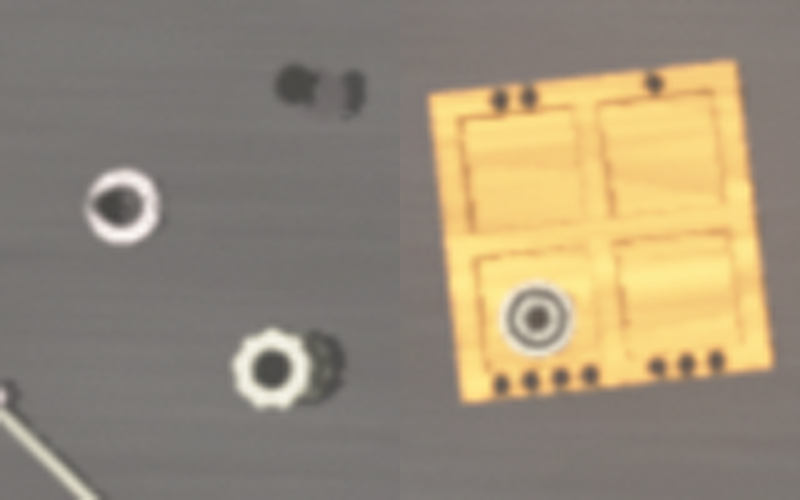

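View pics/c2.png

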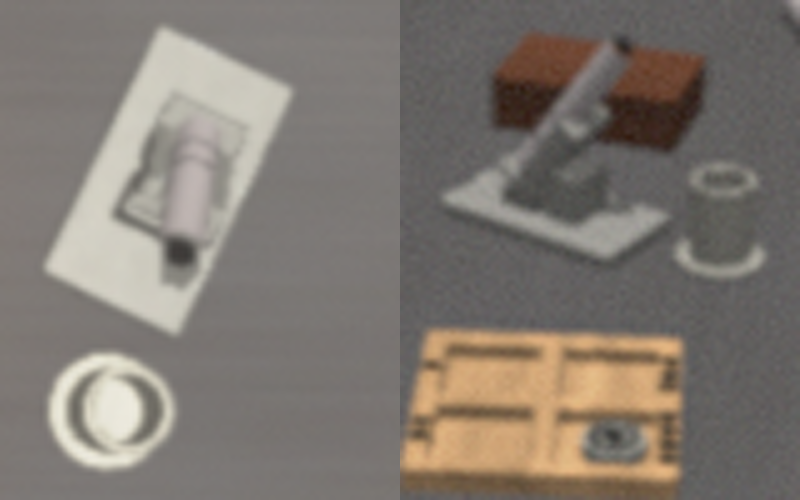

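```bash
cat > h.py <<'E'
from bench import bot, solve_ik, imaging
import cv2, numpy as np
from scipy.spatial.transform import Rotation as Rn
from scipy.optimize import least_squares
def rot(m): return Rn.from_euler('xyz',m['rotation']).as_matrix()
def ray(m,uv,fish=False):
    K=m['K']; x=(uv[0]-K[0,2])/K[0,0]; y=(uv[1]-K[1,2])/K[1,1]
    if fish:
        r=np.hypot(x,y)+1e-12; d=np.array([x/r*np.sin(r),-y/r*np.sin(r),-np.cos(r)])
    else: d=np.array([x,-y,-1.])
    return rot(m)@d
def plane(m,uv,z,fish=False):
    d=ray(m,uv,fish); p=m['position']; return p+d*(z-p[2])/d[2]
def proj(m,P,fish=False):
    c=rot(m).T@(np.asarray(P,float)-m['position']); x,y,w=c[0],-c[1],-c[2]; K=m['K']
    if fish:
        r=np.hypot(x,y)+1e-12; th=np.arctan2(r,w); a,b=x/r*th,y/r*th
    else: a,b=x/w,y/w
    return np.array([K[0,0]*a+K[0,2],K[1,1]*b+K[1,2]])
E
python3 - <<'E'
from h import *
np.set_printoptions(precision=1,suppress=True)
m=imaging.camera_model("top")
c=lambda X,Y,ox,oy:(X/5+ox-.4,Y/5+oy-.4)
tr=[plane(m,c(X-400,Y,293,205),14)[:2] for X,Y in [(430,93),(737,62),(775,366),(462,403)]]
print("tray",np.array(tr),np.mean(tr,0),[np.linalg.norm(tr[i]-tr[i-1]) for i in range(4)])
re=[plane(m,c(X,Y,400,200),12)[:2] for X,Y in [(163,28),(293,90),(178,335),(46,268)]]
print("rest",np.array(re),np.mean(re,0),[np.linalg.norm(re[i]-re[i-1]) for i in range(4)])
d=re[3]-re[0]+re[2]-re[1]; print("-x yaw",np.degrees(np.arctan2(d[1],d[0])))
print("axle top",plane(m,c(180,252,400,200),133), "cup disc",plane(m,c(112,410,400,200),3), "in rim",plane(m,c(117,410,400,200),5))
print("cap",plane(m,c(123,206,140,225),8),"fh",plane(m,c(271,368,140,225),40),"sl",plane(m,c(297,84,140,225),48))
w=imaging.camera_model("wrist"); print(w, bot.get_state()['tcp_pos'])
E
```

```text
tray [[ 605.4   13.5]
 [ 623.1 -130.5]
 [ 481.  -150.2]
 [ 460.5   -5.3]] [542.5 -68.1] [np.float64(146.08271660457606), np.float64(145.06915817430044), np.float64(143.452954609994), np.float64(146.40856771714766)]
rest [[ 654.9 -299.8]
 [ 626.7 -360.5]
 [ 510.6 -306.9]
 [ 540.5 -245.6]] [ 583.1 -303.2] [np.float64(126.58636708529116), np.float64(66.97173698692183), np.float64(127.86053580923455), np.float64(68.24286240783444)]
-x yaw 154.93140537459976
axle top [ 539.5 -282.   133. ] cup disc [ 475.3 -278.1    3. ] in rim [ 475.3 -280.1    5. ]
cap [498.4 328.2   8. ] fh [425.  246.1  40. ] sl [554.3 238.1  48. ]
{'K': array([[371.6,   0. , 313.6],
       [  0. , 371.6, 240.8],
       [  0. ,   0. ,   1. ]]), 'position': array([ 273.9, -483.5,  372.3]), 'rotation': array([-0.3,  0. , -1.2])} [ 200.2 -511.7  230.6]
```

```bash
python3 - <<'E'
from h import *
import pickle
D={}
for n,p in dict(cup=(415,-290,230),tray=(440,-70,200),parts=(400,270,200)).items():
    bot.move_ptp(list(p),[np.pi,0,0]); m=imaging.camera_model("wrist"); im=imaging.capture("wrist")
    D[n]=m; cv2.imwrite(f"pics/w_{n}.png",im); s=bot.get_state(); print(n,s['t'],s['tcp_pos'],s['qpos'])
pickle.dump(D,open("w.pkl","wb"))
a=[cv2.imread(f"pics/w_{n}.png") for n in("cup","parts")]
# overlay predictions in second copy
P=dict(cup=[(475,-279,55),(475,-279,5),(539.5,-282,133.3),(601.8,-311.2,35)],tray=[(605.4,13.5,14),(623,-130.5,14),(481,-150,14),(460.5,-5.3,14)],parts=[(498.4,328.2,30),(425,246.1,40),(554.3,238.1,48)])
for n in P: print(n,[proj(D[n],q,True).round(1) for q in P[n]])
E
```

```text
cup 1.3333 [ 414.62328491 -290.91772683  229.97588202] [-7.57427109e-01  2.46820755e-01 -3.05930916e-01  1.01788708e+00
 -3.75218140e-04  2.38533660e+00]
tray 2.275 [440.66838268 -71.49536791 200.34915003] [-3.26114377e-01  1.60489720e-01 -4.97454878e-01  9.11637803e-01
 -5.02611900e-04  2.81735451e+00]
parts 6.8667 [400.03717831 269.9343009  199.99782566] [ 4.40500242e-01  2.27649353e-01 -4.12748500e-01  9.30406810e-01
 -2.20469447e-05 -2.70095309e+00]
cup [array([299.5, 146.7]), array([301.4, 143.7]), array([299.3,  54.3]), array([336.2,   9.4])]
tray [array([217. ,  34.4]), array([380.5,  13.6]), array([400.8, 169.5]), array([240.6, 191.9])]
parts [array([243.2, 103.3]), array([342.4, 190.6]), array([354.2,  32.2])]
```

View pics/w_parts.png

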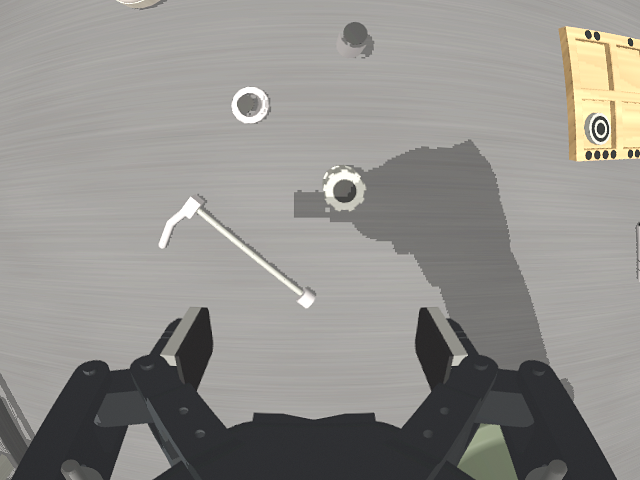

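View pics/w_cup.png

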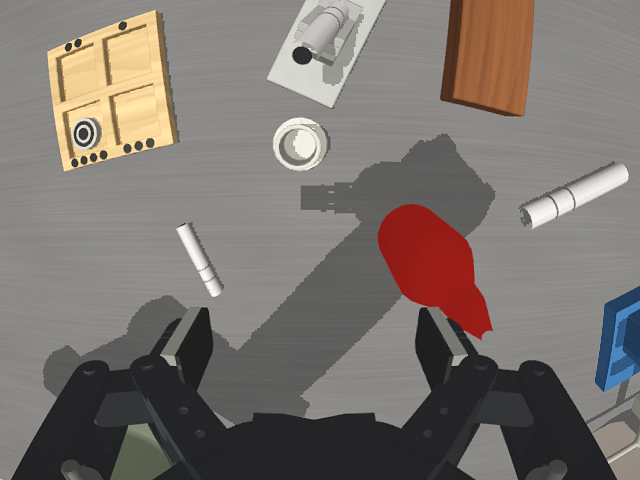

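Parts view: cap flange ring at (250,105), freehub top at (344,189), sleeve top at (355,34). Cup view: axle's top hole at (302,55), cup at about (301,144), other tubes lie loose at (200,260) and (573,195) so the axle is the one in the rest. These match the predictions within a few px, so one close composite of the cap, cup, axle and freehub will refine them.

```bash
python3 - <<'E'
import cv2, numpy as np
p=cv2.imread("pics/w_parts.png"); c=cv2.imread("pics/w_cup.png")
def cr(i,x,y,w,h,k): return cv2.resize(i[y:y+h,x:x+w],None,fx=k,fy=k,interpolation=cv2.INTER_CUBIC)
A=np.vstack([cr(p,225,80,50,50,6),cr(p,320,165,50,50,6)])
B=cr(c,260,0,80,100,3); B=np.vstack([cr(c,255,80,80,100,0.1)[:0].reshape(0,1,3) if 0 else cr(c,265,107,75,75,4),cr(c,265,0,75,75,4)])
C=cr(p,325,10,50,50,4)
out=np.zeros((600,800,3),np.uint8); out[:,:300]=A; out[:,300:600]=B; out[:200,600:]=C
cv2.imwrite("pics/c3.png",out)
E
```

```text
(no output)
```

View pics/c3.png

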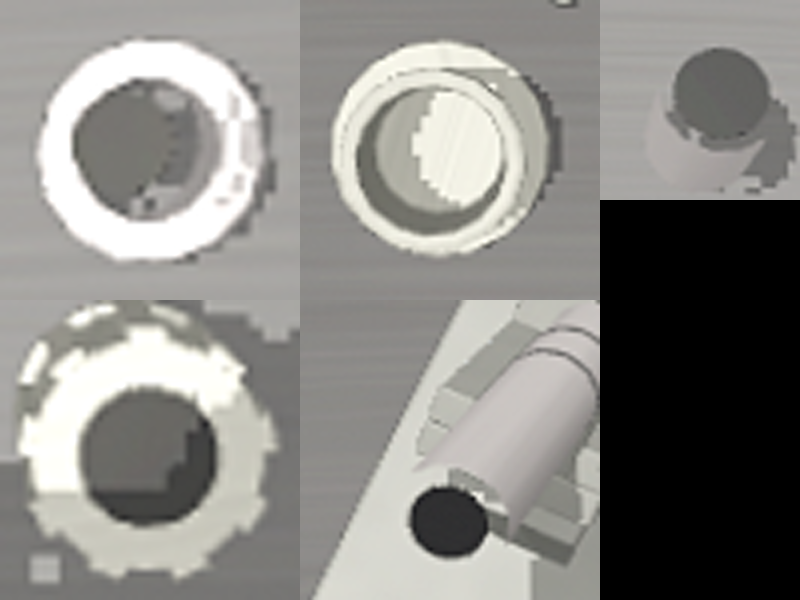

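```bash
python3 - <<'E'
from h import *
import pickle
np.set_printoptions(precision=1,suppress=True)
D=pickle.load(open("w.pkl","rb")); p,c=D["parts"],D["cup"]
f=lambda m,u,v,z:plane(m,(u-.4,v-.4),z,True)
print("cap flange",f(p,225+150/6,80+150/6,8)); print("fh",f(p,320+148/6,165+(455-300)/6,40)); print("sl",f(p,325+122/4,10+93/4,48))
print("cup rim",f(c,297.4,147.4,55),"foot",f(c,299.9,143.9,3)); print("axle top",f(c,302.1,55.4,133.3))
t=D["tray"];im=cv2.imread("pics/w_tray.png")
h=cv2.cvtColor(im,cv2.COLOR_BGR2HSV); k=cv2.inRange(h,(10,60,100),(30,255,255))
cs=max(cv2.findContours(k,0,2)[0],key=cv2.contourArea); q=cv2.approxPolyDP(cs,8,True)[:,0]; print(q.tolist())
w=np.array([plane(t,x,14,True)[:2] for x in q]); print(w,w.mean(0))
E
```

```text
cap flange [498.3 326.5   8. ]
fh [425.1 244.5  40. ]
sl [553.7 237.4  48. ]
cup rim [ 474.8 -276.9   55. ] foot [ 475.1 -277.     3. ]
axle top [ 539.  -283.5  133.3]
[[380, 14], [219, 36], [243, 190], [400, 170]]
[[ 622.5 -130. ]
 [ 603.7   11.6]
 [ 462.2   -7.6]
 [ 480.5 -149.3]] [542.2 -68.8]
```

Wrist and top estimates agree to within 2 mm. I'll start with the cap, keeping j6 near 0 so that the axle's tilted pose stays in range.

```bash
cat >> h.py <<'E'
C=np.array([542.2,-68.7]); TX=np.array([-.991,-.132]); TY=np.array([.132,-.991])
PK={1:C-33*TX+33*TY,2:C-33*TX-33*TY,3:C+33*TX+33*TY}
def ori(p): return [np.pi,0,np.arctan2(p[1],p[0])+np.pi-2*np.pi*(p[1]>0)]
def st(tag):
    s=bot.get_state(); print(tag,round(s['t'],1),s['tcp_pos'].round(1),'op',round(s['opening'],3),'gf',round(s['gripper_force'],1),'F',s['contact_force'].round(1),'q6',round(s['qpos'][5],2))
def pick(p,hz,effort,op=.75):
    bot.grip(op); bot.move_ptp([*p,85],ori(p)); bot.movel([*p,hz],max_speed=90); st('at')
    bot.grip(0.,effort); st('gripped'); bot.movel([*p,110],max_speed=130)
def place(k,hz,w):
    p=PK[k]; bot.move_ptp([*p,90],ori(p)); bot.movel([*p,4+hz+10],max_speed=110)
    r=bot.movel([*p,4+hz-3],max_speed=25,threshold=6); st(f'down {r}')
    bot.grip(w/85+.13); st('released'); bot.dwell(.2)
E
python3 - <<'E'
from h import *
pick((498.4,327.2),12,50)
st('lifted')
place(1,12,22)
cv2.imwrite("pics/p1.png",imaging.capture("wrist")); cv2.imwrite("pics/p1t.png",imaging.capture("side"))
E
```

```text
at 10.4 [498.9 327.4  12.5] op 0.748 gf 0.0 F [-0.4  0.3  1.2] q6 -0.12
gripped 10.8 [498.9 327.5  12.7] op 0.233 gf 48.8 F [-0.1 -1.   5.6] q6 -0.12
lifted 11.7 [497.7 326.8 109.1] op 0.238 gf 48.9 F [-0.7 -0.6 -0.6] q6 -0.12
down True 14.5 [579.7 -97.2  16.7] op 0.234 gf 49.4 F [-0.6 -0.   5.4] q6 -0.13
released 14.8 [578.9 -97.   15.8] op 0.385 gf 0.0 F [-0.  -0.2  0.3] q6 -0.13
```

```bash
python3 - <<'E'
from h import *
bot.movel([*PK[1],100],max_speed=130); st('up')
s=imaging.capture("side"); cv2.imwrite("pics/s1.png",cv2.resize(s[170:290,270:400],None,fx=4,fy=4,interpolation=cv2.INTER_CUBIC))
E
```

```text
up 15.9 [578.7 -96.9  99.4] op 0.388 gf 0.0 F [-0.1 -0.4 -1. ] q6 -0.13
```

View pics/s1.png

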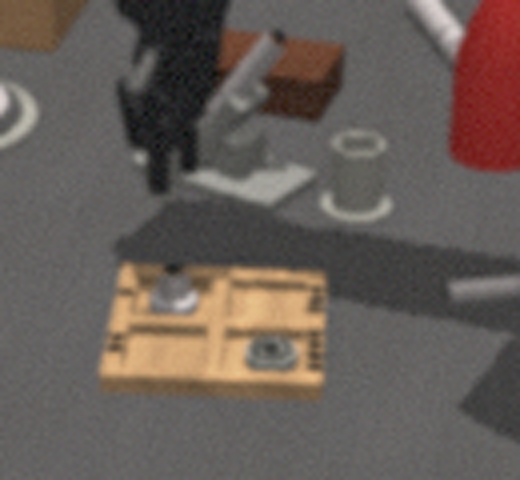

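The cap stands upright in the one-dot pocket, at crop (173,290). The freehub and sleeve are next, each with a check on the grip width.

```bash
python3 - <<'E'
from h import *
for p,hz,e,k,w in [((425.1,245.2),15,70,2,35),((554,237.8),17,50,3,25)]:
    pick(p,hz,e); o=bot.get_state()['opening']; st('lifted')
    assert abs(o*85-w)<6,o
    place(k,hz,w); bot.movel([*PK[k],120],max_speed=130)
s=imaging.capture("side"); t=imaging.capture("top")
a=cv2.resize(s[200:290,280:370],(400,400),interpolation=cv2.INTER_CUBIC); b=cv2.resize(t[205:295,290:380],(400,400),interpolation=cv2.INTER_CUBIC)
cv2.imwrite("pics/s2.png",np.hstack([a,b])); st('end')
E
```

```text
at 18.7 [425.5 245.3  15.3] op 0.746 gf 0.0 F [-0.  -0.6  0.3] q6 -0.15
gripped 19.0 [425.6 245.4  15.9] op 0.386 gf 69.0 F [-1.  -1.1  5.6] q6 -0.15
lifted 19.9 [424.5 245.  109.4] op 0.384 gf 69.5 F [ 0.3  0.  -1.1] q6 -0.15
down True 22.2 [571.1 -31.8  19.9] op 0.385 gf 69.9 F [-0.7  0.8  5.2] q6 -0.13
released 22.5 [570.1 -31.6  19. ] op 0.542 gf 0.0 F [0.4 0.4 0.6] q6 -0.13
at 25.9 [554.5 237.9  17.4] op 0.752 gf 0.0 F [-0.1  0.   0.3] q6 -0.12
gripped 26.4 [554.5 238.   17.7] op 0.278 gf 48.9 F [-0.3 -0.3  3.8] q6 -0.12
lifted 27.2 [553.3 237.6 109.1] op 0.279 gf 49.0 F [ 0.3 -0.4 -1. ] q6 -0.12
down True 29.7 [ 514.4 -106.    21.7] op 0.28 gf 49.6 F [-0.3  0.4  5.4] q6 -0.14
released 30.0 [ 513.5 -105.6   20.8] op 0.423 gf 0.0 F [-0.  -0.2 -0.5] q6 -0.14
end 31.2 [ 513.  -105.5  119. ] op 0.423 gf 0.0 F [-0.1  1.3  0.2] q6 -0.14
```

View pics/s2.png

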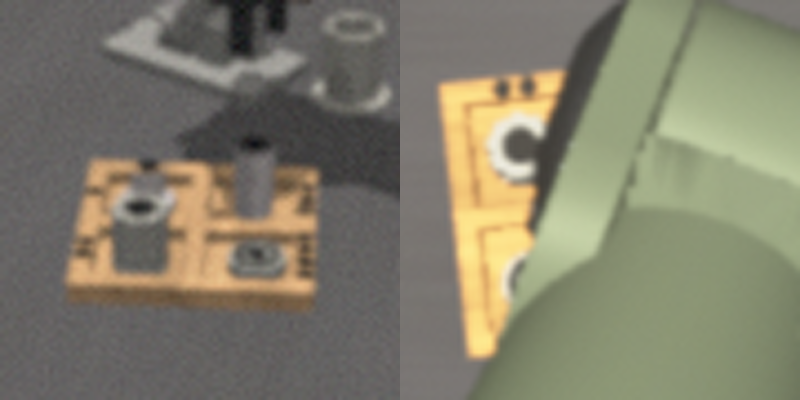

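Freehub is in pocket 2, sleeve in pocket 3 and bearing untouched, all upright. Now the axle: grip it along its own axis, draw it out and turn it upright over the cup.

```bash
cat >> h.py <<'E'
L=np.radians(35); az=np.radians(154.9); hh=np.array([np.cos(az),np.sin(az),0]); zw=np.array([0,0,1.])
ax=hh*np.sin(L)+zw*np.cos(L)
def eul(x,z): return list(Rn.from_matrix(np.c_[x,np.cross(z,x),z]).as_euler('xyz'))
OT=eul(hh*np.cos(L)-zw*np.sin(L),-ax); OU=eul(hh,-zw)
TOP=np.array([539.3,-282.8,133.3]); CUP=np.array([475.,-277.3])
E
python3 - <<'E'
from h import *
for P,o in [(TOP+60*ax,OT),(TOP-45*ax,OT),(TOP+32*ax,OT),([*CUP,155],OU),([*CUP,78],OU)]:
    q=solve_ik(list(P),o); print(np.round(P,0),None if q is None else np.round(q,2))
bot.movel([*PK[3],200],max_speed=180); bot.grip(.6)
bot.move_ptp(list(TOP+60*ax),OT); st('pre')
r=bot.movel(list(TOP-45*ax),max_speed=80,threshold=10); st(f'at {r}')
if not r:
    bot.grip(0.,60); st('gripped')
    if bot.get_state()['gripper_force']>20:
        r=bot.movel(list(TOP+32*ax),max_speed=80); st('drawn')
        bot.movel([*CUP,155],OU,max_speed=60); st('over cup')
E
```

```text
[ 508. -268.  182.] [-0.69  0.08 -0.88  0.01  0.14 -0.21]
[ 563. -294.   96.] [-0.66  0.35 -0.84 -0.22  0.13 -0.18]
[ 523. -275.  160.] [-0.68  0.15 -0.88 -0.05  0.14 -0.2 ]
[ 475. -277.  155.] [-0.66  0.39 -0.31  0.87 -0.   -0.22]
[ 475. -277.   78.] [-0.66  0.48 -0.4   0.7  -0.   -0.22]
pre 33.0 [ 508.5 -268.3  182.8] op 0.6 gf 0.0 F [-0.4  0.1 -0.2] q6 -0.21
at False 34.4 [ 562.7 -293.8   96.9] op 0.603 gf 0.0 F [ 0.1 -0.5 -0.6] q6 -0.18
gripped 34.8 [ 562.6 -293.9   97. ] op 0.216 gf 58.3 F [-3.8  1.2  5.5] q6 -0.18
drawn 35.9 [ 522.6 -274.9  159.1] op 0.216 gf 58.5 F [ 0.1 -0.4 -0.8] q6 -0.2
over cup 37.0 [ 474.8 -277.   154.4] op 0.215 gf 58.5 F [-0.1 -0.1 -0.3] q6 -0.22
```

```bash
python3 - <<'E'
from h import *
r=bot.movel([*CUP,92],max_speed=50,threshold=8); st(f'a {r}')
if not r:
    r=bot.movel([*CUP,75],max_speed=25,threshold=6); st(f'b {r}')
s=imaging.capture("side"); cv2.imwrite("pics/s3.png",cv2.resize(s[150:240,320:400],None,fx=6,fy=6,interpolation=cv2.INTER_CUBIC))
E
```

```text
a False 38.4 [ 475.3 -277.5   92.4] op 0.219 gf 58.5 F [-0.1 -0.9 -1.1] q6 -0.22
b True 38.9 [ 475.  -277.4   80.3] op 0.217 gf 59.2 F [-0.2  0.1  5.3] q6 -0.22
```

Contact came at z = 80.3, where 80 was expected for the foot on the cup floor. Releasing.

```bash
python3 - <<'E'
from h import *
bot.grip(.5); st('rel'); bot.dwell(.3); bot.movel([*CUP,200],max_speed=100); bot.move_ptp([400,-100,250],ori((400,-100))); bot.dwell(.3); st('up')
s=imaging.capture("side"); cv2.imwrite("pics/s4.png",cv2.resize(s[150:290,270:400],None,fx=4,fy=4,interpolation=cv2.INTER_CUBIC))
E
```

```text
rel 39.3 [ 474.3 -276.8   79.5] op 0.497 gf 0.0 F [ 0.5  0.5 -0.3] q6 -0.22
up 42.0 [ 400.3 -100.8  249.6] op 0.5 gf 0.0 F [-0.3 -0.3 -0.4] q6 -0.18
```

View pics/s4.png

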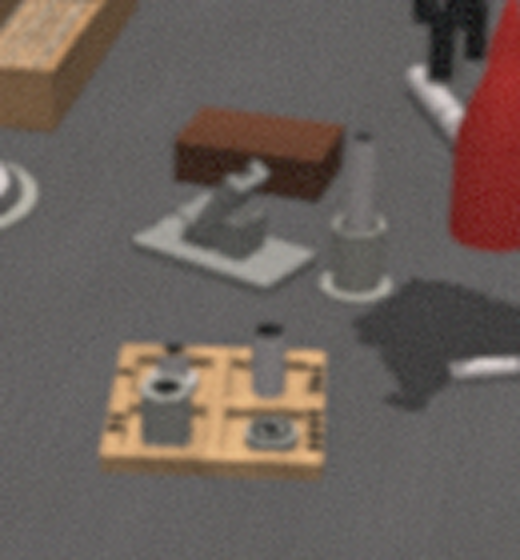

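The axle stands upright in the cup, at crop (362,180), and all four tray items are in place.

```bash
python3 -c "
from bench import bot
print(bot.sign_off())"
```

```text
the job is handed in; nothing more can be done
None
```

I handed the job in at about 42 s of the 67 s allowed: the end cap, freehub and sleeve stand in pockets 1, 2 and 3, the axle stands foot down in the cup, and the bearing is still in pocket 4; the sign-off gave no verdict.

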